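# Count to the third gap of the spice rack and push the tin in

## Task

Count the gaps of the spice rack with a fingertip, starting at the end where the milk jug stands: touch the rail from above over the first, the second and the third gap in turn (filled gaps count too), and do not touch it over any gap farther on. Then gently push the loose tin, standing in front of the rack, along the shelf into that third gap until it no longer sticks out past the front ends of the dividers. Do not lift, tip or pinch the tin, and leave everything else where it stands.

Things in the scene. Friction and masses are not known exactly. Their poses are not given: they have to be found in the camera images.
- rack: Fixed low wooden rack: 7 upright dividers (4 mm thick, 70 deep, 42 high) make a row of 6 gaps, 56 mm clear, 60 pitch, back wall's inner face at x = +31 mm. No floor: things slide in on the shelf. Origin: centre of its footprint on the shelf. x points into the gaps, away from the robot; y along the row, to the robot's left. Gap centres at y = +150, +90, +30, -30, -90, -150 mm. Turned at most 0.18 rad.
- rack_front (a point): Middle of the line of the divider front ends (the mouths of the gaps), on the shelf surface, 35 mm to -x of the rack's origin. Axes as the rack's.
- rail_mid (a point): Middle of the top face of the rigid flat steel rail that runs along the whole row above the gaps: at x = -10 mm of the rack, 56 mm above the shelf. The rail is 14 mm wide (x = -17 to -3 mm), its underside 46 mm above the shelf, so a 36 mm high tin passes under it.
- tin: The loose tin to be pushed: plain closed round metal tin, 46 mm in diameter, 36 mm high, about 0.12 kg, standing upright on the shelf in front of the rack (robot side), 80 to 110 mm from its centre to the line of the divider front ends. Slides on the shelf. Origin: centre of its underside.
- jug: White ceramic milk jug, 94 mm in diameter, 140 mm high, with a handle, standing about 350 mm from the rack's centre off one of its two ends, left or right: it marks the end where counting starts. Origin: centre of its underside.
- rail_1: The middle 36 mm of the steel rail's span above the gap at y = +150 mm of the rack (numbered from the rack's +y end, whichever end the jug stands at), 14 mm wide, 10 mm high, same rail and same steel as the rest. Origin: its centre, 5 mm below its top. Axes as the rack's.
- rail_2: The middle 36 mm of the steel rail's span above the gap at y = +90 mm of the rack (numbered from the rack's +y end, whichever end the jug stands at), 14 mm wide, 10 mm high, same rail and same steel as the rest. Origin: its centre, 5 mm below its top. Axes as the rack's.
- rail_3: The middle 36 mm of the steel rail's span above the gap at y = +30 mm of the rack (numbered from the rack's +y end, whichever end the jug stands at), 14 mm wide, 10 mm high, same rail and same steel as the rest. Origin: its centre, 5 mm below its top. Axes as the rack's.
- rail_4: The middle 36 mm of the steel rail's span above the gap at y = -30 mm of the rack (numbered from the rack's +y end, whichever end the jug stands at), 14 mm wide, 10 mm high, same rail and same steel as the rest. Origin: its centre, 5 mm below its top. Axes as the rack's.
- rail_5: The middle 36 mm of the steel rail's span above the gap at y = -90 mm of the rack (numbered from the rack's +y end, whichever end the jug stands at), 14 mm wide, 10 mm high, same rail and same steel as the rest. Origin: its centre, 5 mm below its top. Axes as the rack's.
- rail_6: The middle 36 mm of the steel rail's span above the gap at y = -150 mm of the rack (numbered from the rack's +y end, whichever end the jug stands at), 14 mm wide, 10 mm high, same rail and same steel as the rest. Origin: its centre, 5 mm below its top. Axes as the rack's.
- stored_tin_a: A plain closed round metal tin, 46 mm in diameter, 36 mm high, about 0.12 kg, the same model as the loose one; it stands in the second gap of the rack from the rack's +y end and stays there. Origin: centre of its underside.
- stored_tin_b: A plain closed round metal tin, 46 mm in diameter, 36 mm high, about 0.12 kg, the same model as the loose one; it stands in the second gap of the rack from the rack's -y end and stays there. Origin: centre of its underside.
- canister: Closed steel canister with a dark wooden lid, 94 mm in diameter, 148 mm high, off the end of the rack opposite to the jug, about 350 mm from its centre. Bystander. Origin: centre of its underside.
- tumbler_1: Glass tumbler, 70 mm in diameter, 95 mm high, one of a row of three behind the rack. Bystander. Origin: centre of its underside.
- tumbler_2: Glass tumbler, 70 mm in diameter, 95 mm high, one of a row of three behind the rack. Bystander. Origin: centre of its underside.
- tumbler_3: Glass tumbler, 70 mm in diameter, 95 mm high, one of a row of three behind the rack. Bystander. Origin: centre of its underside.
- tray: Orange plastic tray, 300 x 200 x 25 mm, on the right side of the shelf. Bystander. Origin: centre of its underside.
Mind the look-alikes: they are no part of the job. Leave any black look-alike of the tin alone.

How it is judged (in metres and radians):
On the way, in this order (a step that is already met when the one before it is completed fails the run):
1. a fingertip touches the rail over the first gap from the jug's end (((y of jug in the frame of rack above 0 m and contact force between the fingers and rail_1 above 0.3 N) or (not (y of jug in the frame of rack above 0 m) and contact force between the fingers and rail_6 above 0.3 N))), for 0.02 s.
2. a fingertip touches the rail over the second gap from the jug's end (((y of jug in the frame of rack above 0 m and contact force between the fingers and rail_2 above 0.3 N) or (not (y of jug in the frame of rack above 0 m) and contact force between the fingers and rail_5 above 0.3 N))), for 0.02 s.
3. a fingertip touches the rail over the third gap from the jug's end (((y of jug in the frame of rack above 0 m and contact force between the fingers and rail_3 above 0.3 N) or (not (y of jug in the frame of rack above 0 m) and contact force between the fingers and rail_4 above 0.3 N))), for 0.02 s.
4. the loose tin is pushed into the third gap (x of tin in the frame of rack between -0.0135 and 0.011 m and height (world z) of tin below 0.004 m and angle between tin's own z axis and vertical below 0.1 rad and ((y of jug in the frame of rack above 0 m and y of tin in the frame of rack between 0.022 and 0.038 m) or (not (y of jug in the frame of rack above 0 m) and y of tin in the frame of rack between -0.038 and -0.022 m))), for 0.2 s.
At the end, for the whole second after the job is handed in: The loose tin stands upright and at rest in the third gap from the jug's end, within 8 mm of its centre line, at most 1.5 mm out past the divider fronts; stored tins are within 12 mm, jug, canister and tumblers within 20 mm and tray within 30 mm of their starts (all of step 4 and linear speed of tin below 0.01 m/s and distance of each of stored_tin_a, stored_tin_b from where it was at the start of the episode below 0.012 m and distance of each of jug, canister, tumbler_1, tumbler_2, tumbler_3 from where it was at the start of the episode below 0.02 m and distance of tray from where it was at the start of the episode below 0.03 m); the robot touches nothing.
It fails at once if the loose tin is lifted off the shelf (over 8 mm) (height (world z) of tin above 0.008 m).
It fails at once if the fingers shove or pinch the loose tin with over 25 N (contact force between the fingers and tin above 25 N).
It fails at once if the loose tin is tipped (over about 20 degrees) (angle between tin's own z axis and vertical above 0.35 rad).
It fails at once if the rail is touched over a gap beyond the third, counted from the jug's end ((y of jug in the frame of rack above 0 m and (contact force between the fingers and rail_4 above 1 N or contact force between the fingers and rail_5 above 1 N or contact force between the fingers and rail_6 above 1 N)) or (not (y of jug in the frame of rack above 0 m) and (contact force between the fingers and rail_1 above 1 N or contact force between the fingers and rail_2 above 1 N or contact force between the fingers and rail_3 above 1 N))).
It fails at once if anything else is moved (stored tins over 12 mm, jug, canister or tumblers over 20 mm, tray over 30 mm) (distance of any of stored_tin_a, stored_tin_b from where it was at the start of the episode above 0.012 m or distance of any of jug, canister, tumbler_1, tumbler_2, tumbler_3 from where it was at the start of the episode above 0.02 m or distance of tray from where it was at the start of the episode above 0.03 m).
It also fails if it takes over 59 s, if anything falls off the work surface, if the arm or the gripper's body presses on something with over 40 N, if the wrist force passes 120 N, or if a joint passes its speed limit or range.

## Robot

A 6-joint arm with a two-finger parallel gripper is mounted at the origin on the work surface. World frame = base frame: x ahead of the robot, y to its left, z up, the work surface at z = 0. Lengths are in mm, angles in rad, forces in N, time in s.
With the tool pointing down it reaches from about 350 to 775 mm from the base axis. Payload 7.3 kg.
Tool frame: the origin (TCP) lies between the finger pads; the fingertips stand bot.tips_ahead ahead of it and the grasp point (between the pads) lies 6 mm ahead of it (bot.tips_ahead is the distance from the TCP to the fingertips, in mm); z points along the fingers, y is the line along which they close (so a half turn about z gives the same grasp; the last joint's range is limited). The gripper opens to 92 mm and grips with 3 to 60 N. Pads are 19 mm wide; open, the fingers measure 130 mm over their backs; the gripper's body (75 mm by 190 mm) begins 47 mm behind the grasp point.
Start: joints at [-1.49, 0.342, 1.524, -0, 1.275, -0.146], TCP at [118.073, -511.567, 251.741] pointing down, gripper open.
Joint ranges: [-2.53, 2.53], [-0.77, 2.02], [0.04, 2.7], [-1, 4.14], [0.28, 2.66], [-3.11, 3.11]. Speed limits (rad/s): [2.57, 2.57, 3.14, 3.14, 3.14, 3.14].

## Interface

Orientations are given as [roll, pitch, yaw] about the fixed x, y, z axes, in that order (R = Rz(yaw) Ry(pitch) Rx(roll)).
In Python, from plant import bot gives the robot as it stands. The module is installed in compiled form; this text tells all that it offers.
- The arm moves only by the tool step_arm, never from a script. Its argument "targets" is one flat list of numbers, 7 for each row, row after row: the opening, from 0 (shut) to 1 (fully open), then the shift along the tool's x, y, z each as a share of 100 mm, from -1 to 1, then the turn, a rotation vector about the tool's x, y, z each as a share of pi/4 rad, from -1 to 1. A call has 1 to 20 rows; each row is the pose to reach, as a shift and turn from the pose commanded when the call began, along the tool's axes at that moment; what a row does not reach only later rows make up. A row lasts 1/8 s, in which the tool goes at most 62.5 mm and 10.7 degrees, less where a joint would pass 70% of its speed; a pose out of reach is approached as far as the arm can. A call with a number of a shift or a turn outside -1 to 1 is refused whole. A call with a gripper value outside its range is refused whole. The fingers move at their own pace and stop on an object; the grip force is fixed at half the most. Time passes only in rows, so rows that repeat a pose let the fingers close. It gives the time, the measured TCP pose, the force, the opening and the grip force at its end, in the units of the state.
- bot.get_obs(): the state, without advancing time (a new reading comes with each control period).
- bot.capture(name): name is "scene" or "top" or "wrist"; returns (picture, depth): 400x640x3 uint8, blue, green, red; 400x640 float32, mm along the optical axis (not along the pixel's ray), 0 where there is no reading.
- bot.camera_info(name): a dict with "fx", "fy", "cx", "cy" (pixels), "camera_from_world" (4x4, takes a point from world to camera coordinates); the wrist camera has in their place "hand_eye" (4x4, takes a point from camera to tool coordinates, whose origin is the TCP and whose axes are the flange's). Camera axes: x right, y down, z forward; pixel columns grow to the right and rows downward; lengths in mm; the calibration is good to about 2 mm. The wrist camera is an equidistant fisheye: a pixel r from the principal point sees the ray r / f radians off the axis. A picture is of the moment at which its call begins: read the wrist's pose just before it. camera_info takes no time and is no camera call.
- bot.close_job(): hands the job in; it is judged then, once.
The state is a dict: "time": time; "joint_positions": joint angles; "dq": joint speeds; "tau": joint torques, N m; "tool_pos": TCP position; "tcp_rot": TCP orientation; "contact_force": force on the tool from outside, world axes, zero at the start; "moment": the same for the moment, N m; "grip_width": finger opening in mm; "finger_force": force on a finger pad.
Only numpy, scipy, OpenCV 4.12 (cv2) and the standard library are available. Lean on these libraries where they do the work, as an engineer would, in place of code of your own. Each camera call takes 0.05 s, during which the arm holds its last target. There are 200 camera calls.

## Working session

There is one attempt and no reset: what is moved stays moved. The work goes in short steps, Python scripts to look and compute and a tool call to move; the robot and the scene stay as the last step left them, time stands still between calls to the robot, and variables do not carry over. Pictures are saved under pics/ and viewed, at most 10 in all, crops included, and the job is handed in when it is done.

Besides the shell and the picture viewer there is one more tool, called after "Request:" as name(argument=value, ...), one argument or row to a line, values as JSON. step_arm: Moves the arm, as the interface text tells. Shift numbers are shares of 100 mm and turn numbers shares of pi/4 rad, none past 1 either way. Its arguments: {"type":"object","properties":{"targets":{"type":"array"}},"required":["targets"]}

```bash
mkdir -p pics; python3 - <<'E'
from plant import bot
import cv2,numpy as np
o=bot.get_obs();print(o, bot.tips_ahead)
for n in("scene","top"):
    p,d=bot.capture(n);cv2.imwrite(f"pics/{n}0.png",p);np.save(f"{n}0.npy",d)
    print(n,bot.camera_info(n))
print(bot.camera_info("wrist"))
E
```

```text
{'time': 0.0, 'joint_positions': array([-1.49002312e+00,  3.42777262e-01,  1.52503998e+00, -1.72704626e-05,
        1.27542638e+00, -1.46002805e-01]), 'dq': array([-6.36328494e-04, -1.60542871e-03, -6.95044287e-04, -2.66864974e-04,
        3.63528609e-04,  5.92756723e-05]), 'tau': array([ 2.44075673e-04, -4.31246281e+01, -2.44221425e+01,  7.16019818e-02,
        5.59651677e-02, -1.23589075e-04]), 'tool_pos': array([ 118.02350174, -511.16486073,  251.00862916]), 'tcp_rot': array([-3.13995684e+00, -2.23852572e-04,  2.26780868e-01]), 'contact_force': array([0.0423288 , 0.44546765, 0.62247888]), 'moment': array([-0.00078272, -0.04294297,  0.0095415 ]), 'finger_force': 0.0, 'grip_width': 91.61822461499018} 25.0
scene {'fx': 408.3618469855111, 'fy': 408.3618469855111, 'cx': 324.9917300804515, 'cy': 198.57315665898548, 'camera_from_world': array([[-4.28372494e-01,  9.03602197e-01, -2.75509310e-04,
         3.48990723e+02],
       [ 5.13792318e-01,  2.43323710e-01, -8.22685253e-01,
        -2.33535021e+02],
       [-7.43313164e-01, -3.52557289e-01, -5.68497052e-01,
         1.62048513e+03],

[... 313 characters left out ...]
08310e-01,  1.86449359e-02, -1.63251381e-01,
         5.98933578e+02],
       [ 1.63376010e-01,  5.35883865e-03, -9.86549321e-01,
         1.31996679e+03],
       [ 0.00000000e+00,  0.00000000e+00,  0.00000000e+00,
         1.00000000e+00]])}
{'fx': 309.70691628693146, 'fy': 309.70691628693146, 'cx': 320.46283538536323, 'cy': 205.4083070729238, 'hand_eye': array([[-5.87538981e-04, -9.53534063e-01, -3.01284659e-01,
         8.26820324e+01],
       [ 9.99999658e-01, -7.35652130e-04,  3.78149303e-04,
        -7.86981589e-01],
       [-5.82218942e-04, -3.01284334e-01,  9.53534169e-01,
        -1.33677532e+02],
       [ 0.00000000e+00,  0.00000000e+00,  0.00000000e+00,
         1.00000000e+00]])}
```

View pics/top0.png

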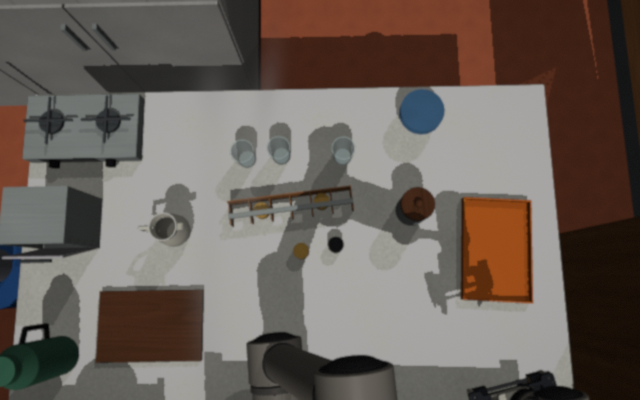

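View pics/scene0.png

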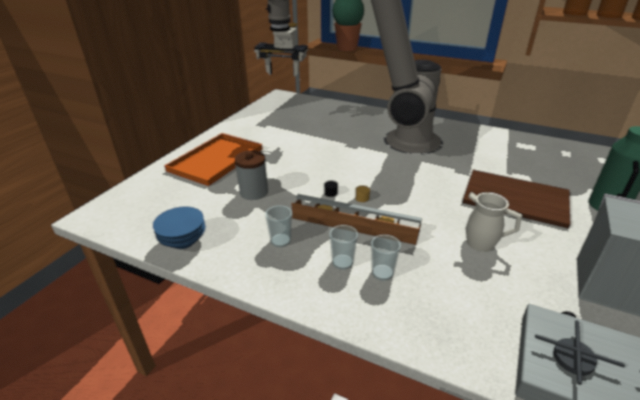

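The top view shows the jug at (167,229), on the rack's left (+y) end, so the third gap is rail_3. The rack spans about (230..352, 185..222). Two things could be taken for the tin: the gold one at (301,251) and the black look-alike at (335,244). I choose gold and check it in a close crop.

```bash
cat > h.py <<'E'
import numpy as np,cv2
from plant import bot
def ray(n,u,v,z):
    c=bot.camera_info(n);M=np.linalg.inv(c["camera_from_world"])
    d=M[:3,:3]@np.array([(u-c["cx"])/c["fx"],(v-c["cy"])/c["fy"],1]);o=M[:3,3]
    return o+d*(z-o[2])/d[2]
def pt(n,u,v,dep):
    c=bot.camera_info(n);M=np.linalg.inv(c["camera_from_world"])
    return (M@np.array([(u-c["cx"])/c["fx"]*dep,(v-c["cy"])/c["fy"]*dep,dep,1]))[:3]
def cloud(n,D):
    c=bot.camera_info(n);M=np.linalg.inv(c["camera_from_world"])
    v,u=np.mgrid[:400,:640]
    P=np.stack([(u-c["cx"])/c["fx"]*D,(v-c["cy"])/c["fy"]*D,D],-1)
    return P@M[:3,:3].T+M[:3,3]
E
python3 - <<'E'
from h import *
p=cv2.imread("pics/top0.png");D=np.load("top0.npy")
cv2.imwrite("pics/crop0.png",cv2.resize(p[170:270,220:365],None,fx=5,fy=5,interpolation=cv2.INTER_CUBIC))
hsv=cv2.cvtColor(p,cv2.COLOR_BGR2HSV)
m=cv2.inRange(hsv,(12,90,50),(32,255,255));m[:180]=0;m[270:]=0;m[:,:225]=0;m[:,360:]=0
n,l,s,c=cv2.connectedComponentsWithStats(m)
for i in range(1,n):
    if s[i,4]>15: print(s[i],c[i],ray("top",*c[i],36), np.median(cloud("top",D)[l==i],0))
P=cloud("top",D)
x,y=150,230
for u,v in[(167,229),(416,204),(301,251),(335,244),(344,151)]:print(u,v,P[v-1:v+2,u-1:u+2].reshape(-1,3).mean(0).round())
print(ray("top",230,215,56),ray("top",352,207,56))
E
```

```text
[314 188  24   3  26] [325.5 189. ] [ 644.43959755 -112.96464014   36.        ] [ 640.65008242 -115.96381922   55.75302445]
[229 192  77  17 380] [266.90789474 199.23684211] [617.07322832  59.83963652  36.        ] [617.73356834  65.49362714  40.18791385]
[314 193  15  10 113] [320.69911504 197.4159292 ] [619.50368346 -98.41464077  36.        ] [618.19172753 -99.252646    36.55855696]
[257 215  11   4  27] [262.14814815 216.        ] [567.56520211  73.62367929  36.        ] [567.71422082  74.08426102  35.01723774]
[293 243  15  16 188] [300.44680851 250.40425532] [465.21812264 -37.50374128  36.        ] [466.05699573 -37.81044485  36.25468301]
167 229 [538. 361.   7.]
416 204 [ 577. -357.  144.]
301 251 [463. -39.  37.]
335 244 [ 482. -138.   35.]
344 151 [ 767. -171.    7.]
[569.36088542 163.57666962  56.        ] [ 586.08354666 -188.59660898   56.        ]
```

View pics/crop0.png

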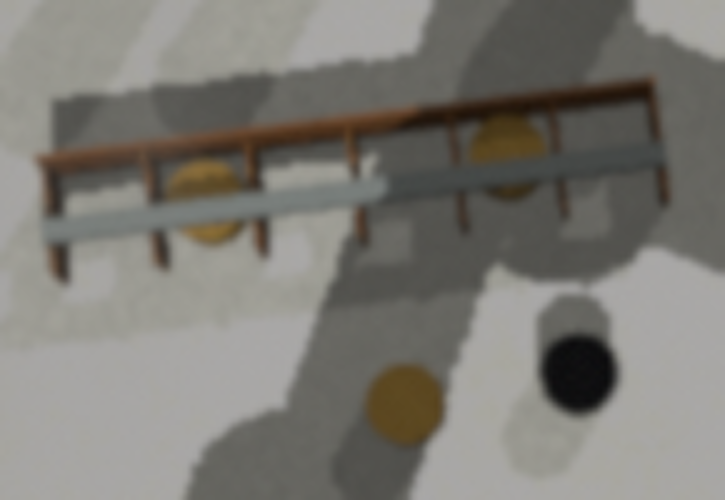

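The crop shows the rail from (45,229) to (663,154) and divider fronts at about (62,280)…(665,203). The gold loose tin is at (405,404) and the black look-alike at (578,373). The gold one is my tin. Next I fit the rail line from the depth and colour.

```bash
python3 - <<'E'
from h import *
p=cv2.imread("pics/top0.png").astype(int);D=np.load("top0.npy");P=cloud("top",D)
hsv=cv2.cvtColor(p.astype(np.uint8),cv2.COLOR_BGR2HSV)
m=(P[...,2]>48)&(P[...,2]<64)&(hsv[...,1]<60);m[:185]=0;m[225:]=0;m[:,:222]=0;m[:,360:]=0
v,u=np.nonzero(m);print(len(u),u.min(),u.max(),np.median(P[m][:,2]))
Q=np.array([ray("top",a,b,56) for a,b in zip(u,v)])
l=cv2.fitLine(Q[:,:2].astype(np.float32),cv2.DIST_HUBER,0,.01,.01).ravel();d=l[:2]*np.sign(l[1]);c=l[2:]
t=(Q[:,:2]-c)@d;print("dir",d,"yaw",np.arctan2(-d[0],d[1]),"span",t.min(),t.max(),"mid",c+d*(t.min()+t.max())/2)
# crop based check
for z,pts in((56,[(45,229),(663,154)]),(42,[(62,280),(160,267),(262,255),(362,242),(464,231),(565,217),(665,203)])):
    for a,b in pts: print(z,ray("top",220+(a+.5)/5-.5,170+(b+.5)/5-.5,z).round(1))
# scene cam rail check
S=np.load("scene0.npy");PS=cloud("scene",S)
i=cv2.imread("pics/scene0.png");h=cv2.cvtColor(i,cv2.COLOR_BGR2HSV)
b=cv2.inRange(h,(12,90,40),(32,255,255));b[:,:355]=0;b[:,372:]=0;b[:180]=0;b[205:]=0
print("tin scene", np.median(PS[b>0],0), PS[b>0].max(0),PS[b>0].min(0))
q=(PS[...,2]>50)&(PS[...,2]<62)&(abs(PS[...,0]-580)<60)&(abs(PS[...,1])<220)&(h[...,1]<70)
print("rail scene",q.sum(),PS[q].mean(0),np.percentile(PS[q][:,1],[1,99]))
E
```

```text
650 226 352 55.81302540320439
dir [-0.10828637  0.99411976] yaw 0.108499125 span -180.84258453078508 182.34299165132197 mid [585.67419531  -9.54805204]
56 [568.3 167.6  56. ]
56 [ 605.4 -189.7   56. ]
42 [540.2 160.2  42. ]
42 [546.8 103.3  42. ]
42 [552.7  44.1  42. ]
42 [559.2 -14.1  42. ]
42 [564.6 -73.5  42. ]
42 [ 571.7 -132.4   42. ]
42 [ 578.8 -190.8   42. ]
tin scene [484.23263623 -30.05118507  29.73717011] [1474.01445296  312.78966592  729.21134873] [453.90856597 -53.69331194   1.23353675]
rail scene 589 [591.37077926   1.99351748  54.65918896] [-184.75163863  167.60185917]
```

Request:
step_arm(
  targets=[0, 0.5, -0.45, 0, 0, 0, 0, 0, 0.98, -0.88, 0, 0, 0, 0, 0, 0.98, -0.88, 0, 0, 0, 0, 0, 0.98, -0.88, 0, 0, 0, 0],
)

```text
time: 0.6
tool_pos: [194.0, -403.9, 251.9]
tcp_rot: [3.141, 0.0, 0.228]
contact_force: [-0.1, -0.9, -0.2]
grip_width: 56.5
finger_force: 0.0
```

Request:
step_arm(
  targets=[0, 0.5, -0.45, 0, 0, 0, 0, 0, 0.98, -0.88, 0, 0, 0, 0, 0, 0.98, -0.88, 0, 0, 0, 0, 0, 0.98, -0.88, 0, 0, 0, 0],
)

```text
time: 1.1
tool_pos: [269.5, -297.1, 251.8]
tcp_rot: [3.141, 0.0, 0.227]
contact_force: [-0.5, -1.2, -0.8]
grip_width: 16.3
finger_force: 0.0
```

Request:
step_arm(
  targets=[0, 0.5, -0.45, 0, 0, 0, 0, 0, 0.98, -0.88, 0, 0, 0, 0, 0, 0.98, -0.88, 0, 0, 0, 0, 0, 0.98, -0.88, 0, 0, 0, 0],
)

```text
time: 1.6
tool_pos: [345.2, -189.6, 251.6]
tcp_rot: [3.141, 0.001, 0.226]
contact_force: [0.3, -0.8, 1.3]
grip_width: 0.3
finger_force: 0.0
```

Request:
step_arm(
  targets=[0, 0.5, -0.45, 0, 0, 0, 0, 0, 0.8, -0.8, 0, 0, 0, 0, 0, 0.8, -0.8, 0, 0, 0, 0],
)

```text
time: 1.98
tool_pos: [405.9, -92.3, 251.5]
tcp_rot: [3.141, 0.0, 0.228]
contact_force: [-0.7, -1.2, -0.0]
grip_width: 0.1
finger_force: 0.0
```

Request:
step_arm(
  targets=[0, 0.5, -0.5, 0, 0, 0, 0.1, 0, 0.6, -0.6, 0, 0, 0, 0.15, 0, 0.6, -0.6, 0, 0, 0, 0.15, 0, 0.6, -0.6, 0, 0, 0, 0.15, 0, 0.6, -0.6, 0, 0, 0, 0.15],
)

```text
time: 2.6
tool_pos: [449.7, -21.9, 251.7]
tcp_rot: [3.141, 0.0, 0.107]
contact_force: [0.2, -0.6, -0.3]
grip_width: 0.5
finger_force: 0.0
```

```bash
cat >> h.py <<'E'
from scipy.spatial.transform import Rotation as Ro
def wray(o,u,v,z):
    c=bot.camera_info("wrist");d=np.array([u-c["cx"],v-c["cy"]],float);r=np.hypot(*d);th=r/c["fx"]
    k=np.array([*(np.sin(th)*d/max(r,1e-9)),np.cos(th)])
    H=c["hand_eye"];R=Ro.from_euler("xyz",o["tcp_rot"]).as_matrix()
    w=R@H[:3,:3]@k;p=o["tool_pos"]+R@H[:3,3]
    return p+w*(z-p[2])/w[2]
E
python3 - <<'E'
from h import *
import pickle
o=bot.get_obs();p,d=bot.capture("wrist");cv2.imwrite("pics/w1.png",p);pickle.dump((o,d),open("w1.pkl","wb"))
print(o["tool_pos"],o["tcp_rot"])
E
```

```text
[449.71881236 -21.88114417 251.7249695 ] [3.14116791e+00 2.03223370e-04 1.07011279e-01]
```

View pics/w1.png

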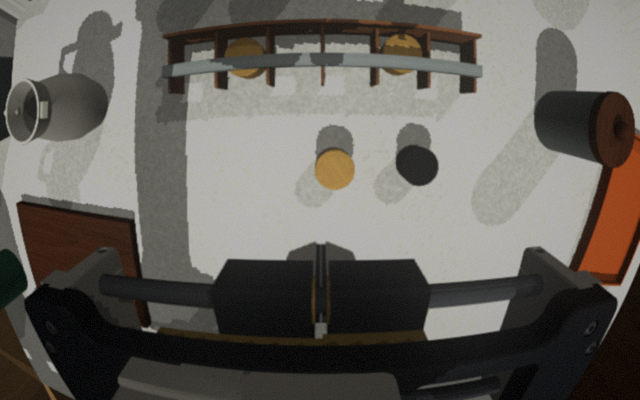

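The wrist view shows the rail from (164,72) to (481,72) with its middle near (323,60), the middle divider's front at (323,85), and the tin's top at (335,168). Next I work out the positions from this second view.

```bash
python3 - <<'E'
from h import *
import pickle
o,d=pickle.load(open("w1.pkl","rb"));p=cv2.imread("pics/w1.png");hsv=cv2.cvtColor(p,cv2.COLOR_BGR2HSV)
m=cv2.inRange(hsv,(12,90,70),(32,255,255));m[:140]=0;m[195:]=0;m[:,:300]=0;m[:,380:]=0
M=cv2.moments(m,True);print("tin px",M["m10"]/M["m00"],M["m01"]/M["m00"],M["m00"],[wray(o,M["m10"]/M["m00"],M["m01"]/M["m00"],36).round(1)])
for u,v,z in[(164,72,56),(481,72,56),(323,60,56),(323,84,42),(271,86,42),(376,84,42),(218,88,42),(172,92,42),(471,92,42)]:print(u,v,wray(o,u,v,z).round(1))
# triangulate tin height: wrist vs top ray
best=min(np.arange(0,80,1.),key=lambda z:np.linalg.norm(wray(o,M["m10"]/M["m00"],M["m01"]/M["m00"],z)[:2]-ray("top",300.45,250.4,z)[:2]));print("tin z",best)
for nm,a,b in(("railL",(164,72),(229,215.8)),("railR",(481,72),(352.6,200.8))):
    print(nm,min(np.arange(0,100,1.),key=lambda z:np.linalg.norm(wray(o,*a,z)[:2]-ray("top",*b,z)[:2])))
E
```

```text
tin px 334.11329661683715 168.64673485444533 1271.0 [array([467.6, -35.1,  36. ])]
164 72 [567.  169.4  56. ]
481 72 [ 606.1 -188.4   56. ]
323 60 [586.1  -9.3  56. ]
323 84 [561.5 -12.1  42. ]
271 86 [554.3  44.3  42. ]
376 84 [569.1 -69.7  42. ]
218 88 [549.3 105.2  42. ]
172 92 [544.1 163.9  42. ]
471 92 [ 581.7 -185.2   42. ]
tin z 25.0
railL 65.0
railR 51.0
```

Request:
step_arm(
  targets=[0, 0.35, -0.37, 0.3, 0, 0, 0, 0, 0.69, -0.74, 0.6, 0, 0, 0, 0, 0.69, -0.74, 0.6, 0, 0, 0],
)

```text
time: 3.02
tool_pos: [510.5, 62.2, 189.1]
tcp_rot: [-3.141, 0.004, 0.112]
contact_force: [0.1, -1.1, 0.3]
grip_width: 0.7
finger_force: 0.0
```

Request:
step_arm(
  targets=[0, 0.35, -0.37, 0.3, 0, 0, 0, 0, 0.68, -0.74, 0.7, 0, 0, 0, 0, 0.68, -0.74, 0.8, 0, 0, 0, 0, 0.68, -0.74, 0.8, 0, 0, 0],
)

```text
time: 3.52
tool_pos: [569.6, 140.5, 111.5]
tcp_rot: [3.141, 0.002, 0.109]
contact_force: [-0.2, 0.8, 0.1]
grip_width: 0.6
finger_force: 0.0
```

Request:
step_arm(
  targets=[0, 0, 0, 0.15, 0, 0, 0, 0, 0, 0, 0.25, 0, 0, 0, 0, 0, 0, 0.28, 0, 0, 0, 0, 0, 0, 0.3, 0, 0, 0, 0, 0, 0, 0.31, 0, 0, 0, 0, 0, 0, 0.32, 0, 0, 0, 0, 0, 0, 0.32, 0, 0, 0],
)

```text
time: 4.4
tool_pos: [570.4, 141.6, 81.2]
tcp_rot: [3.141, -0.001, 0.109]
contact_force: [-3.4, -1.1, 8.9]
grip_width: 0.3
finger_force: 4.8
```

Request:
step_arm(
  targets=[0, 0, 0, -0.2, 0, 0, 0, 0, 0, 0, -0.2, 0, 0, 0, 0, 0, 0.3, -0.2, 0, 0, 0, 0, 0, 0.62, -0.2, 0, 0, 0, 0, 0, 0.62, -0.15, 0, 0, 0, 0, 0, 0.62, -0.06, 0, 0, 0, 0, 0, 0.62, -0.03, 0, 0, 0, 0, 0, 0.62, -0.01, 0, 0, 0, 0, 0, 0.62, 0, 0, 0, 0, 0, 0, 0.62, 0, 0, 0, 0],
)

```text
time: 5.65
tool_pos: [576.3, 81.0, 81.2]
tcp_rot: [3.142, 0.001, 0.11]
contact_force: [-6.6, -0.4, 13.5]
grip_width: 0.5
finger_force: 7.1
```

Request:
step_arm(
  targets=[0, 0, 0, -0.2, 0, 0, 0, 0, 0, 0, -0.2, 0, 0, 0, 0, 0, 0.3, -0.2, 0, 0, 0, 0, 0, 0.6, -0.2, 0, 0, 0, 0, 0, 0.6, -0.15, 0, 0, 0, 0, 0, 0.6, -0.06, 0, 0, 0, 0, 0, 0.6, -0.03, 0, 0, 0, 0, 0, 0.6, -0.01, 0, 0, 0, 0, 0, 0.6, 0, 0, 0, 0, 0, 0, 0.6, 0, 0, 0, 0],
)

```text
time: 6.9
tool_pos: [582.8, 21.5, 81.2]
tcp_rot: [-3.141, 0.001, 0.11]
contact_force: [-6.9, 0.7, 13.9]
grip_width: 0.5
finger_force: 7.2
```

All three touches registered. Now I move behind the tin, turned to push diagonally toward the gap's mouth.

Request:
step_arm(
  targets=[0, 0, 0, -0.3, 0, 0, 0, 0, 0, 0, -0.6, 0, 0, 0, 0.26, -0.43, 0.2, -0.6, 0, 0, 0, 0.26, -0.86, 0.39, -0.6, 0, 0, 0, 0.26, -0.86, 0.39, -0.6, 0, 0, 0],
)

```text
time: 7.52
tool_pos: [499.8, -27.8, 139.6]
tcp_rot: [-3.141, 0.002, 0.108]
contact_force: [1.2, 0.5, -0.5]
grip_width: 22.6
finger_force: 0.0
```

Request:
step_arm(
  targets=[0.26, -0.4, 0.2, 0, 0, 0, -0.2, 0.26, -0.86, 0.38, 0, 0, 0, -0.4, 0.26, -0.86, 0.38, 0, 0, 0, -0.6, 0.26, -0.86, 0.38, 0, 0, 0, -0.74, 0.26, -0.86, 0.38, 0, 0, 0, -0.745, 0.26, -0.86, 0.38, 0, 0, 0, -0.745],
)

```text
time: 8.28
tool_pos: [421.5, -74.5, 139.7]
tcp_rot: [3.141, -0.0, 0.693]
contact_force: [0.7, 0.1, -0.1]
grip_width: 23.8
finger_force: 0.0
```

```bash
python3 - <<'E'
from h import *
o=bot.get_obs();p,d=bot.capture("wrist");cv2.imwrite("pics/w2.png",p)
print(o["tool_pos"],o["tcp_rot"],o["grip_width"])
hsv=cv2.cvtColor(p,cv2.COLOR_BGR2HSV);m=cv2.inRange(hsv,(12,90,60),(32,255,255))
n,l,s,c=cv2.connectedComponentsWithStats(m)
for i in range(1,n):
    if s[i,4]>100: print(s[i],c[i].round(1),wray(o,*c[i],36).round(1))
E
```

```text
[421.49078316 -74.51472949 139.70063   ] [ 3.14120515e+00 -2.47787158e-04  6.92835034e-01] 23.79383481265855
[ 505   22   74  107 1165] [545.6  81. ] [ 649.1 -151.1   36. ]
[471  37  39  40 699] [493.5  52.7] [622.5 -95.2  36. ]
[467  67  26  24 252] [477.5  81.6] [ 591.1 -100.4   36. ]
[ 289  112   60   59 2753] [318.7 140.9] [466.4 -35.2  36. ]
[271 280   5  42 130] [272.6 301. ] [327.1 -94.5  36. ]
```

View pics/w2.png

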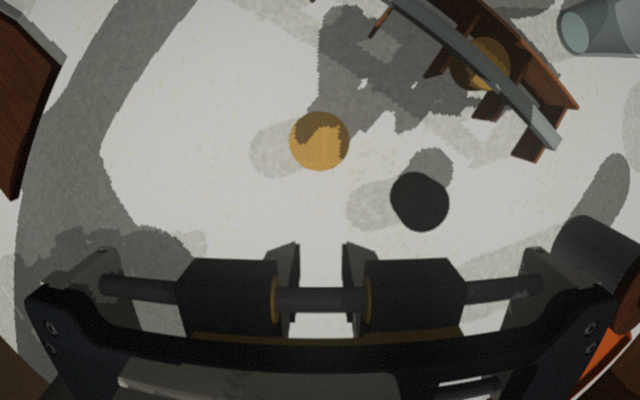

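The tin at (319,141) is centred on the tool's axis, and the black one at (419,201) is clear of the path. I lower the gripper and push.

Request:
step_arm(
  targets=[0.26, 0, 0, 0.4, 0, 0, 0, 0.26, 0, 0, 0.8, 0, 0, 0, 0.26, 0, 0, 1, 0, 0, 0, 0.26, 0, 0, 1, 0, 0, 0],
)

```text
time: 8.82
tool_pos: [420.2, -74.4, 38.6]
tcp_rot: [-3.139, 0.002, 0.693]
contact_force: [-0.3, -0.1, 0.7]
grip_width: 24.0
finger_force: 0.0
```

Request:
step_arm(
  targets=[0.26, 0.08, 0, 0.02, 0, 0, 0, 0.26, 0.16, 0, 0.02, 0, 0, 0, 0.26, 0.22, 0, 0.02, 0, 0, 0, 0.26, 0.26, 0, 0.02, 0, 0, 0, 0.26, 0.3, 0, 0.02, 0, 0, 0, 0.26, 0.34, 0, 0.02, 0, 0, 0, 0.26, 0.38, 0, 0.02, 0, 0, 0, 0.26, 0.42, 0, 0.02, 0, 0, 0, 0.26, 0.47, 0, 0.02, 0, 0, 0, 0.26, 0.52, 0, 0.02, 0, 0, 0, 0.26, 0.57, 0, 0.02, 0, 0, 0, 0.26, 0.62, 0, 0.02, 0, 0, 0, 0.26, 0.67, 0, 0.02, 0, 0, 0, 0.26, 0.72, 0, 0.02, 0, 0, 0, 0.26, 0.77, 0, 0.02, 0, 0, 0, 0.26, 0.82, 0, 0.02, 0, 0, 0, 0.26, 0.87, 0, 0.02, 0, 0, 0, 0.26, 0.92, 0, 0.02, 0, 0, 0, 0.26, 0.96, 0, 0.02, 0, 0, 0, 0.26, 1.0, 0, 0.02, 0, 0, 0],
)

```text
time: 11.32
tool_pos: [497.9, -10.7, 37.7]
tcp_rot: [3.142, 0.0, 0.694]
contact_force: [-1.7, -2.5, 0.9]
grip_width: 24.2
finger_force: 0.9
```

```bash
cat > t.py <<'E'
from h import *
o=bot.get_obs();e=np.array([[np.cos(.109),np.sin(.109)],[-np.sin(.109),np.cos(.109)]]);O=np.array([596.4,-8.4])
print("TCP",o["tool_pos"].round(1),"rack",(e@(o["tool_pos"][:2]-O)).round(1),o["tcp_rot"].round(3),o["contact_force"].round(1))
for n,f in(("top",lambda u,v:ray("top",u,v,36)),("wrist",lambda u,v:wray(o,u,v,36))):
    p,d=bot.capture(n);cv2.imwrite(f"pics/l_{n}.png",p)
    hsv=cv2.cvtColor(p,cv2.COLOR_BGR2HSV);m=cv2.inRange(hsv,(12,90,50),(32,255,255))
    N,l,s,c=cv2.connectedComponentsWithStats(m)
    for i in range(1,N):
        q=f(*c[i]);r=e@(q[:2]-O)
        if s[i,4]>20 and abs(r[0])<160 and abs(r[1])<190: print(n,s[i],q.round(1),"rack",r.round(1))
E
python3 t.py
```

```text
TCP [497.9 -10.7  37.7] rack [-98.2   8.4] [3.142 0.    0.694] [-1.7 -2.5  0.9]
top [301 186  50  17 308] [ 634.1 -112.3   36. ] rack [  26.2 -107.4]
top [231 195  52  15 232] [613.9  85.1  36. ] rack [27.6 91.1]
wrist [ 277    0   68   36 1255] [595.8  71.1  36. ] rack [ 8.1 79.1]
wrist [ 346    0  294  285 7188] [626.6 -56.3  36. ] rack [ 24.8 -50.9]
wrist [138   9  11   8  29] [549.2 143.7  36. ] rack [-30.4 156.3]
wrist [186   9  26  37 267] [558.2 111.8  36. ] rack [-24.9 123.7]
wrist [ 238   25   74   47 1198] [568.6  75.2  36. ] rack [-18.6  86.2]
wrist [457  73  39  55 365] [614.8  -7.7  36. ] rack [18.4 -1.3]
wrist [298  75  31  38 393] [565.   49.6  36. ] rack [-24.9  61.1]
wrist [412 156  28  34 236] [571.7 -12.   36. ] rack [-24.9  -0.9]
wrist [400 161  11  11  34] [567.5  -2.5  36. ] rack [-28.1   9. ]
wrist [ 272  166   98  103 7711] [523.5  11.   36. ] rack [-70.3  27.2]
wrist [494 223  45  30 288] [583.5 -80.8  36. ] rack [-20.7 -70.5]
wrist [270 276   9  48 286] [472.3   0.9  36. ] rack [-122.3   22.7]
wrist [363 277   9  46 221] [504.7 -37.3  36. ] rack [-94.3 -18.8]
wrist [ 192  327  271   18 1705] [475.7 -45.3  36. ] rack [-124.   -23.5]
```

Request:
step_arm(
  targets=[0.26, 0.02, 0, 0, 0, 0, 0, 0.26, 0.04, 0, 0, 0, 0, 0, 0.26, 0.04, 0, 0, 0, 0, 0, 0.26, -0.05, 0, 0, 0, 0, 0, 0.26, -0.3, 0, 0, 0, 0, 0, 0.08, -0.3, -0.2, 0, 0, 0, 0.2, 0.08, -0.23, -0.41, 0, 0, 0, 0.4, 0.08, -0.23, -0.41, 0, 0, 0, 0.6, 0.08, -0.23, -0.41, 0, 0, 0, 0.745, 0.08, -0.23, -0.41, 0, 0, 0, 0.745, 0.08, -0.23, -0.41, 0, 0, 0, 0.745],
)

```text
time: 12.8
tool_pos: [453.7, 5.7, 37.7]
tcp_rot: [3.141, -0.0, 0.111]
contact_force: [-0.4, 0.3, -0.4]
grip_width: 7.4
finger_force: 0.0
```

```bash
python3 t.py|grep -v "wrist.*rack \[ *[0-9]"
```

```text
TCP [453.7   5.7  37.7] rack [-140.3   29.5] [ 3.141 -0.     0.111] [-0.4  0.3 -0.4]
top [284 186  67  16 355] [ 634.  -102.7   36. ] rack [ 27.1 -97.8]
top [231 195  52  15 244] [610.5  89.2  36. ] rack [24.7 95.5]
top [257 214  11   5  38] [567.1  73.5  36. ] rack [-20.2  84.6]
top [278 223  15   9  86] [533.5   6.9  36. ] rack [-60.9  22. ]
wrist [ 155   16   83   37 1853] [567.7  73.9  36. ] rack [-19.6  84.9]
wrist [388  17   8  39 183] [573.3 -11.2  36. ] rack [-23.2  -0.2]
wrist [243  18   9  38 165] [565.1  51.1  36. ] rack [-24.7  62.6]
wrist [125  37   6  37 185] [559.6 113.4  36. ] rack [-23.4 125. ]
wrist [ 501   37   69   37 1051] [586.3 -85.9  36. ] rack [-18.5 -75.9]
wrist [586  62   8  31 102] [ 587.2 -135.7   36. ] rack [ -22.9 -125.5]
wrist [ 275   86  105  104 8574] [524.3  11.4  36. ] rack [-69.5  27.5]
wrist [299 277   6  47 197] [440.4  15.2  36. ] rack [-152.5   40.5]
wrist [338 277   4  46 122] [442.8  -4.9  36. ] rack [-152.3   20.2]
```

View pics/l_wrist.png

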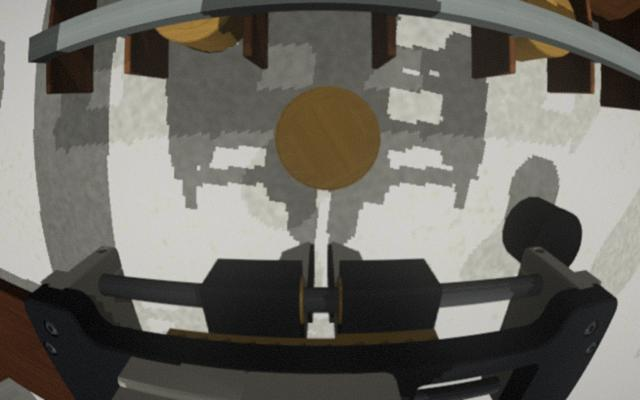

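Request:
step_arm(
  targets=[0.08, 0.08, 0.02, 0, 0, 0, 0, 0.08, 0.16, 0.02, 0, 0, 0, 0, 0.08, 0.22, 0.02, 0, 0, 0, 0, 0.08, 0.26, 0.02, 0, 0, 0, 0, 0.08, 0.3, 0.02, 0, 0, 0, 0, 0.08, 0.34, 0.02, 0, 0, 0, 0, 0.08, 0.38, 0.02, 0, 0, 0, 0, 0.08, 0.42, 0.02, 0, 0, 0, 0, 0.08, 0.46, 0.017, 0, 0, 0, 0, 0.08, 0.5, 0.015, 0, 0, 0, 0, 0.08, 0.54, 0.012, 0, 0, 0, 0, 0.08, 0.58, 0.01, 0, 0, 0, 0, 0.08, 0.62, 0.01, 0, 0, 0, 0, 0.08, 0.66, 0.01, 0, 0, 0, 0, 0.08, 0.7, 0.01, 0, 0, 0, 0, 0.08, 0.74, 0.01, 0, 0, 0, 0, 0.08, 0.78, 0.01, 0, 0, 0, 0, 0.08, 0.82, 0.01, 0, 0, 0, 0, 0.08, 0.86, 0.01, 0, 0, 0, 0, 0.08, 0.88, 0.01, 0, 0, 0, 0],
)

```text
time: 15.4
tool_pos: [541.7, 14.5, 37.7]
tcp_rot: [3.141, -0.0, 0.109]
contact_force: [-0.3, -0.8, 0.6]
grip_width: 7.2
finger_force: 0.5
```

```bash
python3 t.py
```

```text
TCP [541.7  14.5  37.7] rack [-51.9  28.7] [ 3.141 -0.     0.109] [-0.3 -0.8  0.6]
top [308 186  43  16 282] [ 634.  -116.9   36. ] rack [  25.5 -112. ]
top [230 200  10   4  22] [612.6 152.   36. ] rack [ 33.6 157.7]
wrist [   30    97   610    97 17810] [609.2  15.7  36. ] rack [15.4 22.6]
wrist [475 142  10  15  29] [618.3 -52.4  36. ] rack [ 16.9 -46.1]
wrist [475 152  10  13  34] [613.4 -54.1  36. ] rack [ 11.9 -47.3]
wrist [ 280  159   82   32 1877] [594.4  21.1  36. ] rack [ 1.2 29.6]
wrist [472 166  12   8  32] [607.8 -53.8  36. ] rack [  6.4 -46.3]
wrist [ 66 171  24  23 151] [578.2 159.7  36. ] rack [  0.2 169.1]
wrist [620 222   5  15  37] [ 586.9 -198.3   36. ] rack [ -30.1 -187.8]
wrist [567 225   8  18  62] [ 580.2 -136.2   36. ] rack [ -30.1 -125.3]
wrist [ 64 226   8  17  48] [545.2 174.5  36. ] rack [-31.  187.4]
wrist [139 228  10  20  98] [552.3 112.3  36. ] rack [-30.7 124.7]
wrist [490 229   7  19  51] [573.  -74.4  36. ] rack [-30.5 -63. ]
wrist [250 231   8  22 118] [559.6  50.2  36. ] rack [-30.2  62.2]
wrist [ 276  230   90   33 2140] [562.1  17.5  36. ] rack [-31.2  29.5]
wrist [377 231   8  21 110] [566.3 -11.3  36. ] rack [-30.3   0.4]
wrist [299 276   6  48 233] [528.2  24.1  36. ] rack [-64.3  39.7]
wrist [337 276   6  48 211] [530.4   3.9  36. ] rack [-64.3  19.4]
wrist [ 168  329  270   17 2290] [502.4  11.1  36. ] rack [-91.4  29.6]
```

View pics/l_wrist.png

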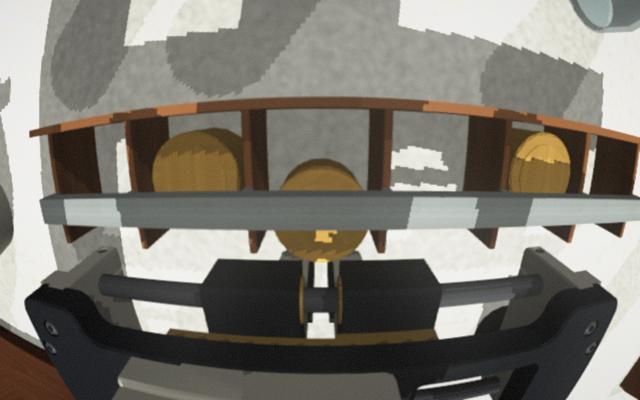

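The tin has entered the third gap: its top spans rows 159 to 262 at column 321, between dividers at 250 and 377. I push about 11 mm further and measure again.

Request:
step_arm(
  targets=[0.08, 0.03, 0, 0, 0, 0, 0, 0.08, 0.06, 0, 0, 0, 0, 0, 0.08, 0.09, 0, 0, 0, 0, 0, 0.08, 0.11, 0, 0, 0, 0, 0, 0.08, 0.11, 0, 0, 0, 0, 0],
)

```text
time: 16.12
tool_pos: [552.7, 15.7, 37.7]
tcp_rot: [3.141, -0.001, 0.109]
contact_force: [-0.2, 0.3, -0.7]
grip_width: 6.9
finger_force: 0.0
```

```bash
python3 t.py|grep -E "TCP|\[ *2[5-9][0-9] .*"; python3 - <<'E'
from h import *
o=bot.get_obs();p=cv2.imread("pics/l_wrist.png");h=cv2.cvtColor(p,cv2.COLOR_BGR2HSV)
m=cv2.inRange(h,(12,90,50),(32,255,255))[:,316:326].mean(1);print([(i,int(x)) for i,x in enumerate(m) if 140<i<280 and x>60][::6])
e=np.array([np.cos(.109),np.sin(.109)]);O=np.array([596.4,-8.4])
for v in range(145,275,10):print(v,(e@(wray(o,321,v,36)[:2]-O)).round(1))
E
```

```text
TCP [552.7  15.7  37.7] rack [-40.8  28.7] [ 3.141e+00 -1.000e-03  1.090e-01] [-0.2  0.3 -0.7]
wrist [ 272  159  105   57 4318] [599.   20.8  36. ] rack [ 5.7 28.7]
wrist [251 255   8   5  26] [562.1  50.7  36. ] rack [-27.7  62.5]
wrist [296 255  49   8 269] [565.6  17.9  36. ] rack [-27.8  29.5]
wrist [299 276   6  48 231] [539.2  25.2  36. ] rack [-53.2  39.7]
[(159, 255), (165, 255), (171, 255), (177, 255), (183, 255), (189, 255), (195, 255), (201, 255), (207, 255), (213, 255), (259, 255)]
145 26.6
155 22.1
165 17.7
175 13.1
185 8.5
195 3.8
205 -0.9
215 -5.8
225 -10.7
235 -15.8
245 -21.1
255 -26.5
265 -32.0
```

View pics/l_wrist.png

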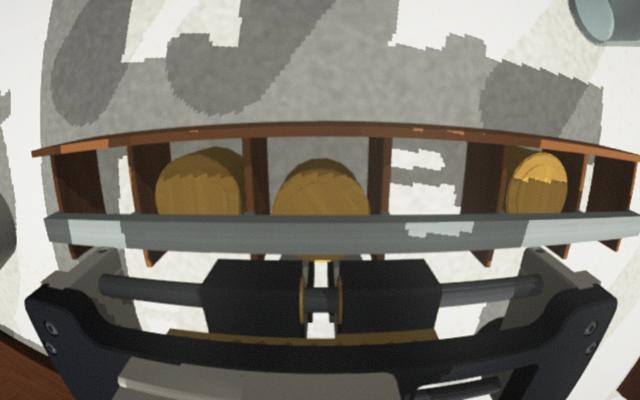

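The tin's top spans rows 159 to 262, which puts its centre near x = -5 mm, inside the window. I nudge it 2 mm more, then back straight off and lift.

Request:
step_arm(
  targets=[0.08, 0.01, 0, 0, 0, 0, 0, 0.08, 0.02, 0, 0, 0, 0, 0, 0.08, 0.02, 0, 0, 0, 0, 0, 0.08, -0.03, 0, 0, 0, 0, 0, 0.08, -0.2, 0, 0, 0, 0, 0, 0.08, -0.5, 0, 0, 0, 0, 0, 0.08, -0.9, 0, 0, 0, 0, 0, 0.08, -0.9, 0, -0.4, 0, 0, 0, 0.08, -0.9, 0, -0.9, 0, 0, 0, 0.08, -0.9, 0, -0.9, 0, 0, 0, 0.08, -0.9, 0, -0.9, 0, 0, 0],
)

```text
time: 17.6
tool_pos: [462.5, 5.9, 127.4]
tcp_rot: [3.141, -0.0, 0.109]
contact_force: [-0.1, -0.3, -0.8]
grip_width: 7.7
finger_force: 0.0
```

```bash
python3 t.py | grep -E "TCP|wrist"; cp pics/l_wrist.png pics/w6.png
```

```text
TCP [462.5   5.9 127.4] rack [-131.5   28.8] [ 3.141 -0.     0.109] [-0.1 -0.3 -0.8]
wrist [ 134    0   88   48 1042] [616.1 134.2  36. ] rack [ 35.1 139.6]
wrist [222   0  39   6 133] [623.4  81.2  36. ] rack [36.6 86.1]
wrist [ 377    0  196   57 3271] [ 634.3 -104.4   36. ] rack [ 27.3 -99.5]
wrist [ 208   17   62   30 1236] [599.   81.8  36. ] rack [12.4 89.4]
wrist [273  17   5  24  82] [601.6  54.5  36. ] rack [12. 62.]
wrist [360  17   5  23  63] [609.6  -7.   36. ] rack [13.3 -0.1]
wrist [292  21  59  19 815] [602.8  21.8  36. ] rack [ 9.7 29.3]
wrist [441  29   5  19  60] [614.8 -69.1  36. ] rack [ 11.6 -62.3]
wrist [128  43   3  18  36] [588.5 177.   36. ] rack [ 12.3 185.2]
wrist [560  52   4  11  21] [ 634.8 -190.6   36. ] rack [  18.4 -185.3]
wrist [292  62  58  23 906] [573.2  18.6  36. ] rack [-20.1  29.3]
wrist [217  64  55  15 494] [569.5  74.2  36. ] rack [-17.8  85. ]
wrist [194  71   5  24  78] [559.3 111.4  36. ] rack [-23.8 123.1]
wrist [441  70  49  23 339] [588.1 -87.5  36. ] rack [-16.9 -77.7]
wrist [274  72   5  18  47] [562.6  49.9  36. ] rack [-27.2  61.6]
wrist [360  74   4  14  41] [569.9 -11.1  36. ] rack [-26.7   0.2]
wrist [507  81   5  22  64] [ 587.  -133.4   36. ] rack [ -22.9 -123.2]
wrist [560  94   3  18  39] [ 592.8 -195.1   36. ] rack [ -23.9 -185.2]
```

View pics/w6.png

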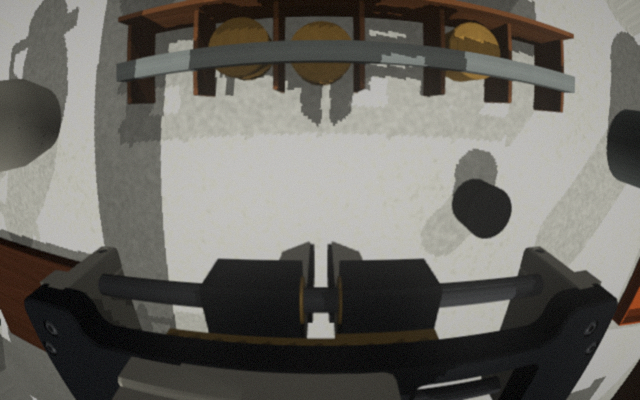

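The tin's top spans rows 21 to 84 in the third gap, behind the divider fronts at row 91. It sits at y ≈ +29 mm, x ≈ -4 mm, and the gripper is clear of everything.

```bash
python3 -c "
from plant import bot
print(bot.close_job())"
```

```text
the job is handed in; nothing more can be done
None
```

I touched the rail over gaps 1, 2 and 3 from the jug's end, pushed the loose tin into the third gap (about 4 mm short of the rack's centre in x, 1 mm off the gap's centre line) and handed the job in after about 18 s of robot time; no verdict was returned.

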